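Copy a trestle leg's splay with the mitre gauge

TASK

The finished trestle leg held down on the bed plate gives the splay: slide the mitre gauge along its track until its swivelling fence lies flush along the leg, pressed on it with 5 to 10 N (never more than 20 N), keep it pressed there while you turn the clamp handle clockwise until the head is locked firm at that angle, then draw the locked gauge back to its end stop. Then stand the loose leg blank on its narrow edge on the bed in front of the fence, in the same way as the finished leg stands, and press it just as lightly flush along the fence and butted against the fence's stop block, so that it is ready to be cut at the same angle. Let go of everything and leave the other things where they are.

Things in the scene. Friction and masses are not known exactly. Their poses are not given: they have to be found in the camera images.
- bed: brown wooden bed plate, 340 x 460 x 18 mm, fixed; an aluminium T-track runs along its y axis and carries the mitre gauge. Origin on the track's centre line at table height, 260 mm from the plate's right (-y) end; x away from the robot, y left along the track towards the finished leg. An aluminium end stop, 34 x 24 x 14 mm, stands on the track's right end
- leg: finished leg, a light batten standing on edge across the track, 24 mm wide, 48 high, fixed, far end lapped into a rail; hold-down clamps on its left reach 76 mm above the bed. Origin on its flat right side, which faces the gauge, at the bed's top over the track; x along that side (from -90 to +164 mm), y left into the batten. Up to 20 degrees either way from square to the track
- head: the gauge's swivelling head: grey half-round plate behind an aluminium fence. Origin on the swivel pin at the bed's top; x along the fence, y the normal of its face, towards the leg. Face at y = 10 mm, from x = -127 to 120, 1 to 20 mm above the bed. Loose, it swivels easily (0.06 N m, 0.6 rad either way) and lines itself up when pushed on the leg; locked, it holds 1 N m
- stop_face (a point): steel stop block at the fence's near end: 12 mm thick, standing out 22 mm from the fence's face, up to 22 mm above the bed. This point is where the stop's flat inner side meets the fence's face, 115 mm to -x of the swivel pin and 10 mm above the bed; axes as those of the head
- gauge (a joint): position of the gauge along its track in m: 0 against the end stop on the right, growing to the left (the bed's +y) towards the leg, at most 0.2; sliding takes about 2 N. Swivel pin and clamp handle travel with it
- handle_grip (a point): middle of the grip of the clamp handle, a black T-grip on the gauge 62 mm right (the bed's -y) of the swivel pin, used to push, pull and lock it: an upright paddle 46 mm long, 14 thick, 36 high, from 48 to 84 mm above the table. The point is on the vertical turning axis, 66 mm above the table; x along the paddle, y across its flats
- handle (a joint): turn of the clamp handle in rad, growing clockwise as seen from above: 0 (paddle across the track) to 0.15 is loose, it begins to grip near 0.55, is firm from 1.1, ends at 1.6. Stays where it is left; takes 0.15 N m loose, 0.3 N m at 1.3 rad
- blank_mid (a point): loose leg blank, a light batten 180 mm long, 24 wide, 48 high, 0.1 kg, standing on edge on the table left of the bed. This point is its centre, 24 mm above what it stands on; x along its length. When seated, its centre is 90 mm along the fence from the stop's inner side and 12 mm off the fence's face
- offcut: loose batten offcut 90 x 48 x 24 mm lying flat, left of the bed; leave it alone
- tape: yellow tape measure 66 x 62 x 34 mm lying on the bed's far right corner; leave it alone
- drill: cordless drill lying on its side, about 230 x 190 x 70 mm; leave it alone
- handbrush: bench brush with dark bristles, 275 x 50 x 61 mm; leave it alone
- hammer: hammer, 260 mm; leave it alone
- pliers: pliers with red grips, 170 mm; leave it alone
- glue: white bottle, 64 mm across, 160 mm tall; leave it alone

How it is judged:
By the outcome, as a careful person would: the job done as asked, in the order asked, and still so for the second after the job is handed in, with the robot touching nothing.
It also fails if it takes over 72 s, if anything falls off the work surface, if the arm or the gripper's body presses on something with over 40 N, if the wrist force passes 120 N, or if a joint passes its speed limit or range.

ROBOT

A 7-joint arm with a two-finger parallel gripper is mounted at the origin on the work surface. World frame = base frame: x ahead of the robot, y to its left, z up, the work surface at z = 0. Lengths are in m, angles in rad, forces in N, time in s.
With the tool pointing down it reaches from about 0.35 to 0.775 m from the base axis. Payload 3.1 kg.
Tool frame: the origin (TCP) lies at the very end of the fingers, on their centre line; the grasp point (between the pads) lies behind it (bot.hold_point_z is the z of the grasp point in the tool frame, in m); z points along the fingers, y is the line along which they close (so a half turn about z gives the same grasp; the last joint's range is limited). The gripper opens to 85 mm and grips with 20 to 120 N. Pads are 22 mm wide; open, the fingers measure 114 mm over their backs; the gripper's body (76 mm by 85 mm) begins 54 mm behind the grasp point. The pads swing forward as they close: fully open they stand 13 mm farther back than shut.
Start: joints at [-1.342, 0.311, 0.014, 1.512, -0.004, 1.319, -0.027], TCP at [0.147, 0.53, 0.231] pointing down, gripper open.
Joint ranges: [-2.7, 2.7], [-0.3, 1.91], [-1.27, 1.3], [0.12, 2.57], [-1.44, 4.58], [0.2, 2.03], [-3.05, 3.05]. Speed limits (rad/s): [2.79, 2.79, 3.14, 3.14, 3.14, 3.14, 3.14].

INTERFACE

Orientations are given as a unit quaternion [w, x, y, z].
In Python, from plant import bot, camera, get_calibration, workorder gives the robot as it stands.
- The arm moves only by the tool send_rows, never from a script. Its argument "moves" is one flat list of numbers, 7 for each row, row after row: the shift along the world's x, y, z in m, then the turn, a rotation vector about the world's x, y, z in degrees, then the finger opening in m, from 0 to 0.0854. A call has exactly 10 rows; each row shifts and turns the commanded pose from where the row before left it; what a row does not reach is not made up. A row lasts 1/10 s, in which the tool goes at most 50 mm and 8.59 degrees, less where a joint would pass 70% of its speed; a pose out of reach is approached as far as the arm can. A call with a gripper value outside its range is refused whole. The fingers move at their own pace and stop on an object; "newtons" is the grip in N (left out, the last holds). Time passes only in rows, so rows that do not move let the fingers close, or fill a call up. It gives the time, the measured TCP pose, the force, the opening and the grip force at its end, in the units of the state.
- bot.observe(): the state, without advancing time (a new reading comes with each control period).
- camera(name): name is "side" or "top"; returns the picture (480x640x3 uint8, blue, green, red); there is no depth.
- get_calibration(name): a dict with "camera_matrix" (3x3 intrinsics, pixels), "dist" ([k1, k2, p1, p2, k3] as OpenCV has them; the pictures are not rectified), "rvec" (rotation vector, rad) and "tvec" (3), from world to camera coordinates, as OpenCV has them. Camera axes: x right, y down, z forward; pixel columns grow to the right and rows downward; lengths in m; the calibration is good to about 2 mm. A picture is of the moment at which its call begins. get_calibration takes no time and is no camera call.
- workorder.finish_job(): hands the job in; it is judged then, once.
The state is a dict: "time_s": time; "joint_pos": joint angles; "qd": joint speeds; "effort": joint torques, N m; "ee_pos": TCP position; "orientation": TCP orientation; "ft_force": force on the tool from outside, world axes, zero at the start; "ft_torque": the same for the moment, N m; "opening": finger opening in m; "gripper_force": force on a finger pad.
Only numpy, scipy, OpenCV 4.12 (cv2) and the standard library are available. Lean on these libraries where they do the work, as an engineer would, in place of code of your own. Each camera call takes 0.05 s, during which the arm holds its last target. There are 200 camera calls.

## Working session

There is one attempt and no reset: what is moved stays moved. The work goes in short steps, Python scripts to look and compute and a tool call to move; the robot and the scene stay as the last step left them, time stands still between calls to the robot, and variables do not carry over. Pictures are saved under pics/ and viewed, at most 10 in all, crops included, and the job is handed in when it is done.

Besides the shell and the picture viewer there is one more tool, called as a command line: name --argument value ..., lists and objects as JSON in quotes. send_rows: Moves the arm, as the interface text tells. Its arguments: {"type":"object","properties":{"moves":{"type":"array"},"newtons":{"type":"number"}},"required":["moves"]}

```bash
mkdir -p pics; ls; python3 - <<'E'
from plant import bot, camera, get_calibration, workorder
import cv2
for n in("top","side"):
    cv2.imwrite(f"pics/{n}0.png",camera(n)); print(n,get_calibration(n))
print(bot.observe(), bot.hold_point_z)
E
```

```text
pics
top {'camera_matrix': array([[520.35005664,   0.        , 312.11651912],
       [  0.        , 520.35005664, 234.71896948],
       [  0.        ,   0.        ,   1.        ]]), 'dist': array([-0.03771437,  0.        ,  0.        ,  0.        ,  0.        ]), 'rvec': array([ 2.15140691, -2.11583085,  0.17013566]), 'tvec': array([-0.00809346,  0.56855786,  1.39278227])}
side {'camera_matrix': array([[567.65481438,   0.        , 326.91383435],
       [  0.        , 567.65481438, 230.54425271],
       [  0.        ,   0.        ,   1.        ]]), 'dist': array([-0.15539669,  0.        ,  0.        ,  0.        ,  0.        ]), 'rvec': array([ 2.30704375, -0.7195344 ,  0.29488018]), 'tvec': array([-0.47534066,  0.26989288,  1.66035764])}
{'time_s': 0.1, 'joint_pos': array([-1.34170171,  0.31166287,  0.01400755,  1.51289554, -0.00441488,
        1.31918484, -0.02717295]), 'qd': array([-6.70440627e-04, -2.10317758e-03,  9.46581001e-05, -4.17190158e-03,
        5.96916881e-04,  1.75983682e-03, -1.37524908e-03]), 'effort': array([ 7.17592629e-04, -3.80858409e+01,  1.46556403e-01, -2.31243306e+01,
        1.22590878e-02,  8.11557169e-03, -5.25270153e-06]), 'ee_pos': array([0.14693925, 0.52933644, 0.23032076]), 'orientation': array([-1.03663267e-04,  1.34941316e-01,  9.90853025e-01, -1.05476218e-03]), 'ft_force': array([-0.66401593, -0.28324025,  0.25402235]), 'ft_torque': array([-0.00600689, -0.02433276,  0.00564825]), 'gripper_force': 0.0, 'opening': 0.0851705034699277} -0.0187
```

View pics/top0.png

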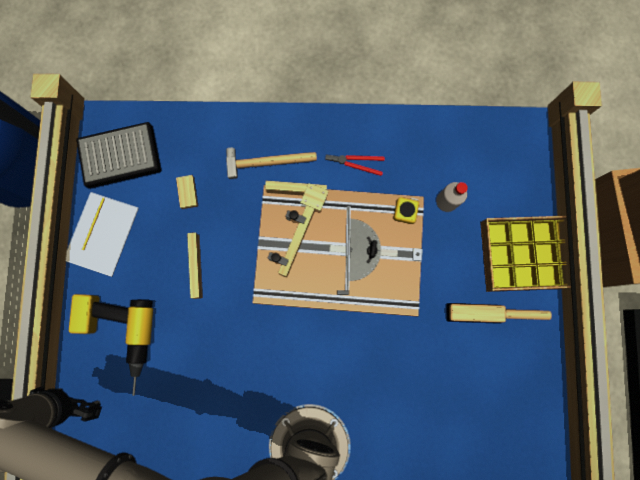

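View pics/side0.png

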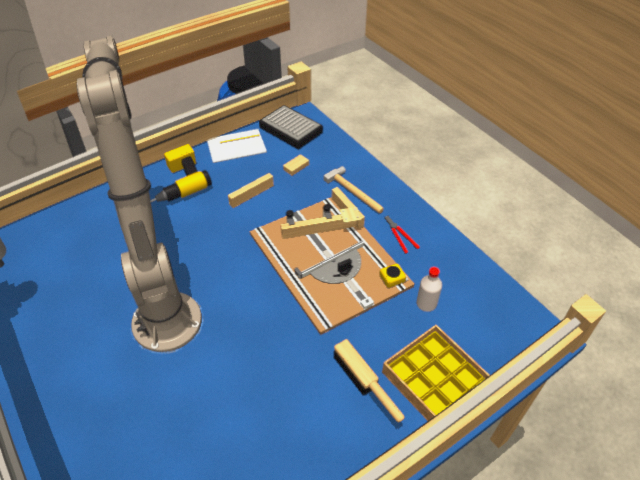

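The top view shows the bed at about (255–422, 190–315), the head at (360,250), the leg from (285,272) to (315,195), the blank at (194,265), the offcut at (187,191). The side view agrees. I'll zoom in on the bed and blank.

```bash
cat > h.py <<'E'
import numpy as np, cv2
from plant import bot, camera, get_calibration
def ray(n,uv):
    c=get_calibration(n); R,_=cv2.Rodrigues(c['rvec']); t=c['tvec']
    p=cv2.undistortPoints(np.array(uv,float).reshape(-1,1,2),c['camera_matrix'],c['dist'])[:,0]
    d=np.c_[p,np.ones(len(p))]@R
    return -R.T@t, d
def onz(n,uv,z):
    o,d=ray(n,uv); return o+d*((z-o[2])/d[:,2])[:,None]
def proj(n,P):
    c=get_calibration(n); return cv2.projectPoints(np.array(P,float).reshape(-1,1,3),c['rvec'],c['tvec'],c['camera_matrix'],c['dist'])[0][:,0]
def crop(n,x,y,w,h,s,name,im=None):
    im=camera(n) if im is None else im
    cv2.imwrite(name,cv2.resize(im[y:y+h,x:x+w],None,fx=s,fy=s,interpolation=cv2.INTER_CUBIC))
E
python3 - <<'E'
from h import *
im=cv2.imread('pics/top0.png'); crop("top",245,175,185,145,4,"pics/c1.png",im)
hsv=cv2.cvtColor(im,cv2.COLOR_BGR2HSV)
print(hsv[265,194],hsv[280,400],hsv[240,300],hsv[190,187])
# blank
m=cv2.inRange(hsv,(15,60,110),(32,200,255)); 
r=np.zeros_like(m); r[222:308,178:210]=255
m&=r
for th in (110,170,200):
    mm=m&cv2.inRange(hsv[...,2],th,255)
    c=max(cv2.findContours(mm,0,2)[0],key=cv2.contourArea); rr=cv2.minAreaRect(c); print(th,rr)
    b=onz("top",cv2.boxPoints(rr),0.048); print(b.round(4).tolist(), b.mean(0))
sd=cv2.imread('pics/side0.png'); crop("side",220,165,200,150,4,"pics/c2.png",sd)
E
```

```text
[ 28  97 199] [ 17 115 197] [ 29 100 173] [ 30  97 198]
110 ((192.95248413085938, 265.0022888183594), (64.4032211303711, 8.466597557067871), 87.27368927001953)
[[0.5674, 0.3479, 0.048], [0.569, 0.3244, 0.048], [0.3919, 0.3067, 0.048], [0.3903, 0.3298, 0.048]] [0.47964816 0.32720639 0.048     ]
170 ((192.82606506347656, 264.935302734375), (64.26505279541016, 7.990499496459961), 87.20729064941406)
[[0.5675, 0.3477, 0.048], [0.5689, 0.3255, 0.048], [0.3922, 0.3076, 0.048], [0.3907, 0.3294, 0.048]] [0.47982303 0.32756525 0.048     ]
200 ((195.51278686523438, 271.4996337890625), (49.0608024597168, 2.0762407779693604), 88.53119659423828)
[[0.5287, 0.3273, 0.048], [0.5289, 0.3215, 0.048], [0.3944, 0.311, 0.048], [0.3941, 0.3167, 0.048]] [0.4615376  0.31913433 0.048     ]
```

View pics/c1.png

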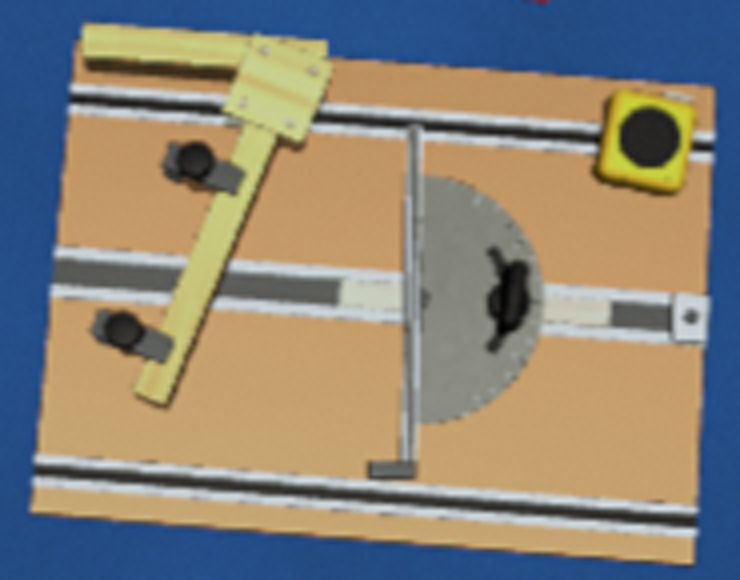

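View pics/c2.png

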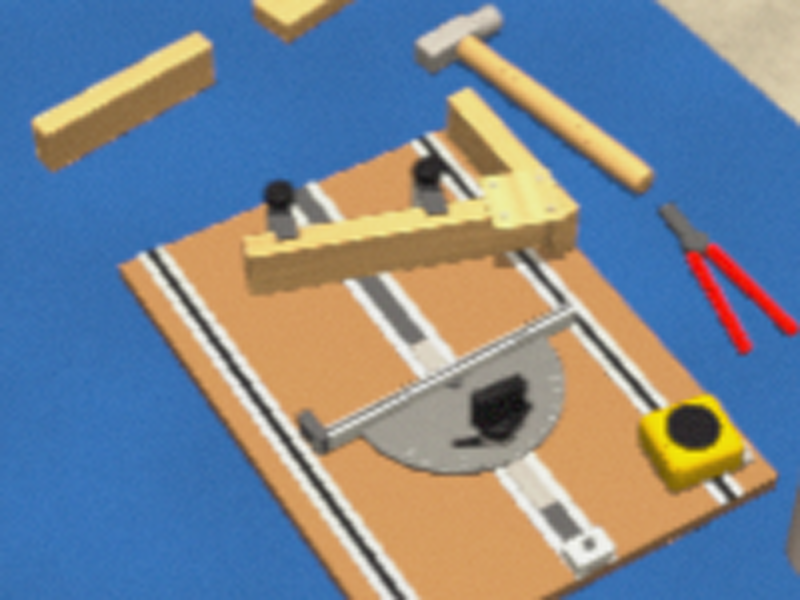

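c1: leg's right top edge runs (168,406)→(277,140), fence (412,125)→(408,465), stop (390,468), paddle (520,262)–(512,322), track (55,273)→(690,317). c2 confirms the leg stands on edge, and that the paddle is across the track.

```bash
python3 - <<'E'
from h import *
def P(u,z): return onz("top",[[245+a/4-.375,175+b/4-.375] for a,b in u],z)
def S(u,z): return onz("side",[[220+a/4-.375,165+b/4-.375] for a,b in u],z)
c=P([(715,87),(693,563),(32,512)],.018); print("bed",c.round(4).tolist(), np.linalg.norm(c[0]-c[1]),np.linalg.norm(c[1]-c[2]))
f=lambda a,b: np.degrees(np.arctan2(b[1]-a[1],b[0]-a[0]))
t=P([(55,273),(690,317)],.018); print("track",t.round(4).tolist(),f(t[1],t[0]))
e=P([(690,317)],.032);print("endstop",e)
l=P([(168,406),(277,140)],.066); print("leg",l.round(4).tolist(),f(*l))
fe=P([(402,462),(407,127)],.038); print("fence face",fe.round(4).tolist(),f(*fe))
s=P([(368,469)],.040); print("stop tip",s)
p=P([(508,318),(522,264)],.084); print("paddle",p.round(4).tolist(),p.mean(0),f(*p))
ps=S([(472,402),(525,378)],.084); print("paddle side near-top edge",ps.round(4).tolist(),f(*ps))
im=cv2.imread('pics/top0.png');crop("top",352,225,40,50,10,"pics/c3.png",im)
E
```

```text
bed [[0.6897, -0.3148, 0.018], [0.3528, -0.2937, 0.018], [0.3803, 0.1629, 0.018]] 0.33757456901980637 0.4574806632837857
track [[0.5476, 0.1526, 0.018], [0.5237, -0.2942, 0.018]] 86.93610350049003
endstop [[ 0.52184983 -0.29138227  0.032     ]]
leg [[0.4512, 0.068, 0.066], [0.6355, -0.0024, 0.066]] -20.916143222341756
fence face [[0.4179, -0.0915, 0.038], [0.6523, -0.0934, 0.038]] -0.4729788590290334
stop tip [[ 0.41263585 -0.06817401  0.04      ]]
paddle [[0.5124, -0.1591, 0.084], [0.5491, -0.1685, 0.084]] [ 0.53076133 -0.16379629  0.084     ] -14.459167223894761
paddle side near-top edge [[0.5032, -0.1642, 0.084], [0.5501, -0.1679, 0.084]] -4.447780703978202
```

View pics/c3.png

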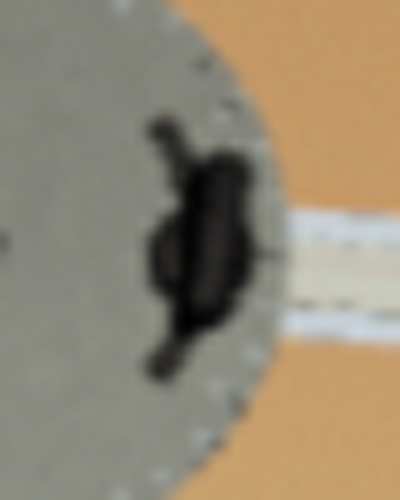

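send_rows --moves '[0.033,-0.03,0,0,0,0,0.06,0.033,-0.03,0,0,0,0,0.06,0.033,-0.03,0,0,0,0,0.06,0.033,-0.03,0,0,0,0,0.06,0.033,-0.03,0,0,0,0,0.06,0.033,-0.03,0,0,0,0,0.06,0.033,-0.03,0,0,0,0,0.06,0.033,-0.03,0,0,0,0,0.06,0.033,-0.03,0,0,0,0,0.06,0.033,-0.03,0,0,0,0,0.06]' --newtons 25

```text
time_s: 1.1
ee_pos: [0.4778, 0.2285, 0.2309]
orientation: [-0.0, 0.135, 0.991, -0.0]
ft_force: [-0.6, 1.6, -0.2]
opening: 0.06
gripper_force: 0.0
```

send_rows --moves '[0.005,-0.04,0,0,0,0.6,0.06,0.005,-0.04,0,0,0,0.6,0.06,0.005,-0.04,0,0,0,0.6,0.06,0.005,-0.04,0,0,0,0.6,0.06,0.005,-0.04,0,0,0,0.6,0.06,0.005,-0.04,0,0,0,0.6,0.06,0.005,-0.04,-0.01,0,0,0.6,0.06,0.005,-0.04,-0.02,0,0,0.6,0.06,0.005,-0.04,-0.02,0,0,0.6,0.06,0.005,-0.035,-0.02,0,0,0.6,0.06]'

```text
time_s: 2.1
ee_pos: [0.5266, -0.1672, 0.1603]
orientation: [-0.0, 0.083, 0.997, -0.0]
ft_force: [0.8, 0.9, -0.4]
opening: 0.0595
gripper_force: 0.0
```

```bash
cat >> h.py <<'E'
from scipy.spatial.transform import Rotation as Ro
def st():
    o=bot.observe(); q=o['orientation']; M=Ro.from_quat(np.r_[q[1:],q[0]]).as_matrix()
    print("t",round(o['time_s'],2),"tcp",o['ee_pos'].round(4),"yawY",np.degrees(np.arctan2(M[1,1],M[0,1])).round(2),"z",M[:,2].round(3),"F",o['ft_force'].round(2),"T",o['ft_torque'].round(2),"op",round(o['opening'],4),"g",round(o['gripper_force'],1),"q",o['joint_pos'].round(2))
    return o,M
E
python3 -c "
from h import *
st()"
```

```text
t 2.1 tcp [ 0.5266 -0.1672  0.1603] yawY 80.45 z [-0. -0. -1.] F [ 0.76  0.9  -0.4 ] T [ 0.03 -0.01 -0.03] op 0.0595 g 0.0 q [-0.1   0.39  0.5   1.63 -0.2   1.17  1.85]
```

send_rows --moves '[0.001,0.001,-0.018,0,0,0,0.05,0.001,0.001,-0.018,0,0,0,0.05,0.001,0,-0.018,0,0,0,0.05,0.001,0,-0.018,0,0,0,0.05,0,0,-0.014,0,0,0,0.05,0,0,-0.012,0,0,0,0.05,0,0,-0.009,0,0,0,0.05,0,0,0,0,0,0,0.04,0,0,0,0,0,0,0.03,0,0,0,0,0,0,0.024]'

```text
time_s: 3.1
ee_pos: [0.5318, -0.1633, 0.0552]
orientation: [0.001, 0.083, 0.997, -0.0]
ft_force: [-0.2, -0.5, 1.1]
opening: 0.024
gripper_force: 0.0
```

```bash
python3 -c "
from h import *
st(); a=camera('top'); b=camera('side'); a=cv2.resize(a[180:300,300:430],None,fx=4,fy=4); b=cv2.resize(b[200:320,250:350],None,fx=4,fy=4)
cv2.imwrite('pics/d1.png',np.hstack([a[:,120:],b]))"
```

```text
t 3.1 tcp [ 0.5318 -0.1633  0.0552] yawY 80.49 z [ 0.002 -0.    -1.   ] F [-0.18 -0.49  1.08] T [-0.01 -0.05 -0.02] op 0.024 g 0.0 q [-0.07  0.51  0.46  1.74 -0.27  0.95  1.9 ]
```

View pics/d1.png

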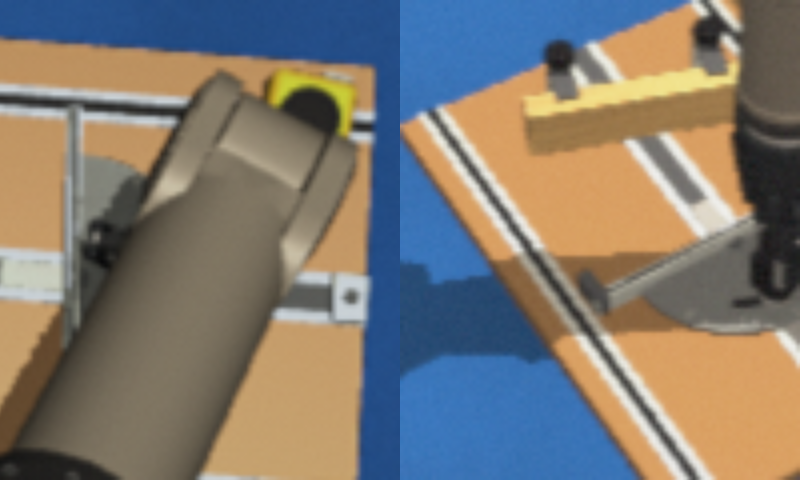

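The view is mostly blocked by the arm, but the fingers are down at the handle (side crop around (775,275)). Opening is 24 mm with no contact, so I'm closing.

send_rows --moves '[0,0,-0.001,0,0,0,0.018,0,0,-0.001,0,0,0,0.012,0,0,0,0,0,0,0.006,0,0,0,0,0,0,0.004,0,0,0,0,0,0,0.002,0,0,0,0,0,0,0.002,0,0,0,0,0,0,0.002,0,0,0,0,0,0,0.002,0,0,0,0,0,0,0.002,0,0,0,0,0,0,0.002]' --newtons 30

```text
time_s: 4.2
ee_pos: [0.5318, -0.1636, 0.0537]
orientation: [0.001, 0.083, 0.997, -0.0]
ft_force: [-1.3, -0.2, 6.2]
opening: 0.0135
gripper_force: 29.1
```

```bash
python3 -c "
from h import *
st()"
```

```text
t 4.2 tcp [ 0.5318 -0.1636  0.0537] yawY 80.51 z [ 0.002 -0.001 -1.   ] F [-1.31 -0.23  6.19] T [0.02 0.32 0.15] op 0.0135 g 29.1 q [-0.07  0.51  0.46  1.74 -0.27  0.95  1.9 ]
```

send_rows --moves '[0,0.005,0.001,0,0,0,0.002,0.0005,0.01,0.001,0,0,0,0.002,0.0006,0.01,0,0,0,0,0.002,0.0006,0.01,0,0,0,0,0.002,0.0006,0.01,0,0,0,0,0.002,0.0006,0.01,0,0,0,0,0.002,0.0006,0.01,0,0,0,0,0.002,0.0006,0.01,0,0,0,0,0.002,0,0.005,0,0,0,0,0.002,0,0,0,0,0,0,0.002]'

```text
time_s: 5.2
ee_pos: [0.5366, -0.0804, 0.0538]
orientation: [0.001, 0.081, 0.997, 0.001]
ft_force: [5.6, -0.4, -7.8]
opening: 0.0135
gripper_force: 29.2
```

```bash
python3 -c "
from h import *
st()"
```

```text
t 5.2 tcp [ 0.5366 -0.0804  0.0538] yawY 80.66 z [ 0.002  0.001 -1.   ] F [ 5.55 -0.44 -7.79] T [-0.04 -1.18  0.19] op 0.0135 g 29.2 q [-0.22  0.49  0.45  1.78 -0.26  0.93  1.75]
```

send_rows --moves '[0.0007,0.004,-0.001,0,0,0,0.002,0.0003,0.004,0,0,0,0,0.002,0.0003,0.004,0,0,0,0,0.002,0.0003,0.004,0,0,0,0,0.002,0.0003,0.004,0,0,0,0,0.002,0.0002,0.004,0,0,0,0,0.002,0.0002,0.004,0,0,0,0,0.002,0.0001,0.002,0,0,0,0,0.002,0,0,0,0,0,0,0.002,0,0,0,0,0,0,0.002]'

```text
time_s: 6.2
ee_pos: [0.5384, -0.052, 0.0537]
orientation: [0.001, 0.083, 0.997, 0.001]
ft_force: [4.6, 0.1, 2.6]
opening: 0.0138
gripper_force: 30.5
```

```bash
python3 -c "
from h import *
st(); a=camera('top'); b=camera('side'); a=cv2.resize(a[180:300,240:370],None,fx=4,fy=4); b=cv2.resize(b[190:310,250:350],None,fx=4,fy=4)
cv2.imwrite('pics/d2.png',np.hstack([a[:,:400],b]))"
```

```text
t 6.2 tcp [ 0.5384 -0.052   0.0537] yawY 80.52 z [ 0.002  0.001 -1.   ] F [4.58 0.1  2.62] T [-0.12 -1.04  0.13] op 0.0138 g 30.5 q [-0.27  0.48  0.44  1.78 -0.25  0.93  1.69]
```

View pics/d2.png

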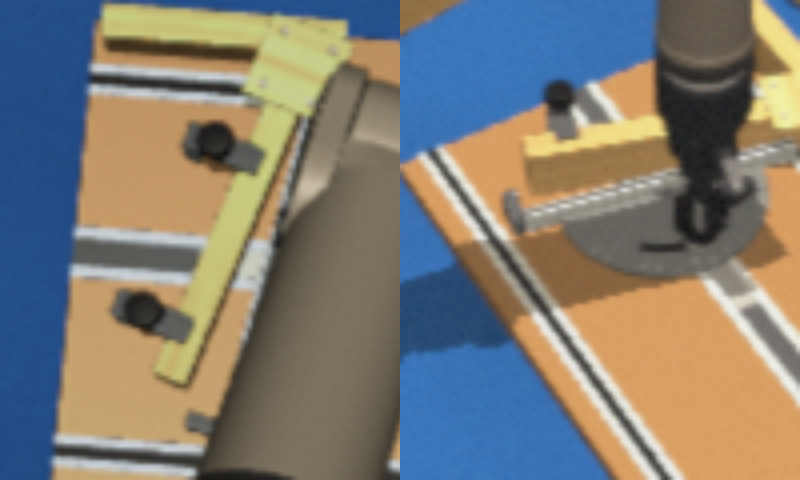

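The fence far end is on the leg and the head is swivelling; the stop is at (200,422), still about 10 mm short. Creeping on.

send_rows --moves '[0.0005,0.001,-0.0002,0,0,0,0.002,0,0.001,0,0,0,0,0.002,0,0.001,0,0,0,0,0.002,0,0.001,0,0,0,0,0.002,0.0002,0.001,0,0,0,0,0.002,0,0.001,0,0,0,0,0.002,0,0.001,0,0,0,0,0.002,0.0002,0.001,0,0,0,0,0.002,0,0,0,0,0,0,0.002,0,0,0,0,0,0,0.002]'

```text
time_s: 7.3
ee_pos: [0.5388, -0.0459, 0.0537]
orientation: [0.0, 0.083, 0.997, -0.0]
ft_force: [4.2, -2.0, 5.8]
opening: 0.0135
gripper_force: 31.1
```

```bash
python3 -c "
from h import *
st()"
```

```text
t 7.3 tcp [ 0.5388 -0.0459  0.0537] yawY 80.45 z [ 0.001 -0.001 -1.   ] F [ 4.17 -1.97  5.79] T [-0.39 -0.79  0.19] op 0.0135 g 31.1 q [-0.28  0.48  0.44  1.78 -0.25  0.93  1.68]
```

send_rows --moves '[0.0003,0.0007,0.0006,0,0,0,0.002,0,0.0007,0,0,0,0,0.002,0,0.0007,0,0,0,0,0.002,0,0.0007,0,0,0,0,0.002,0.0002,0.0007,0,0,0,0,0.002,0,0,0,0,0,0,0.002,0,0,0,0,0,0,0.002,0,0,0,0,0,0,0.002,0,0,0,0,0,0,0.002,0,0,0,0,0,0,0.002]'

```text
time_s: 8.3
ee_pos: [0.539, -0.0416, 0.0537]
orientation: [0.0, 0.083, 0.997, -0.0]
ft_force: [3.7, -2.9, 3.8]
opening: 0.0138
gripper_force: 30.6
```

```bash
python3 -c "
from h import *
st(); a=camera('side'); cv2.imwrite('pics/e1.png',cv2.resize(a[200:280,270:370],None,fx=8,fy=7))"
```

```text
t 8.3 tcp [ 0.539  -0.0416  0.0537] yawY 80.48 z [ 0. -0. -1.] F [ 3.74 -2.88  3.77] T [-0.61 -0.98  0.03] op 0.0138 g 30.6 q [-0.29  0.48  0.44  1.78 -0.25  0.93  1.67]
```

send_rows --moves '[0.0003,0.0005,0.0003,0,0,0,0.002,0,0.0005,0,0,0,0,0.002,0,0.0005,0,0,0,0,0.002,0,0.0005,0,0,0,0,0.002,0,0,0,0,0,0,0.002,0,0,0,0,0,0,0.002,0,0,0,0,0,0,0.002,0,0,0,0,0,0,0.002,0,0,0,0,0,0,0.002,0,0,0,0,0,0,0.002]'

```text
time_s: 9.35
ee_pos: [0.5392, -0.0393, 0.0538]
orientation: [-0.0, 0.083, 0.997, 0.0]
ft_force: [4.4, -2.5, 0.4]
opening: 0.0135
gripper_force: 30.2
```

```bash
python3 -c "
from h import *
st()"
```

```text
t 9.35 tcp [ 0.5392 -0.0393  0.0538] yawY 80.5 z [-0.  0. -1.] F [ 4.37 -2.46  0.37] T [-0.52 -1.01  0.09] op 0.0135 g 30.2 q [-0.29  0.48  0.44  1.78 -0.25  0.93  1.66]
```

send_rows --moves '[0.0005,0.0005,0,0,0,0,0.002,0,0.0005,0,0,0,0,0.002,0,0.0005,0,0,0,0,0.002,0,0.0005,0,0,0,0,0.002,0,0,0,0,0,0,0.002,0,0,0,0,0,0,0.002,0,0,0,0,0,0,0.002,0,0,0,0,0,0,0.002,0,0,0,0,0,0,0.002,0,0,0,0,0,0,0.002]'

```text
time_s: 10.35
ee_pos: [0.5393, -0.0373, 0.0538]
orientation: [-0.001, 0.083, 0.997, 0.0]
ft_force: [2.5, -2.6, -0.1]
opening: 0.0133
gripper_force: 30.2
```

```bash
python3 -c "
from h import *
st(); a=camera('side'); cv2.imwrite('pics/e2.png',cv2.resize(a[200:280,270:370],None,fx=8,fy=7))"
```

```text
t 10.35 tcp [ 0.5393 -0.0373  0.0538] yawY 80.49 z [-0.001  0.    -1.   ] F [ 2.51 -2.55 -0.14] T [-0.42 -0.62  0.12] op 0.0133 g 30.2 q [-0.29  0.49  0.44  1.78 -0.25  0.93  1.66]
```

View pics/e2.png

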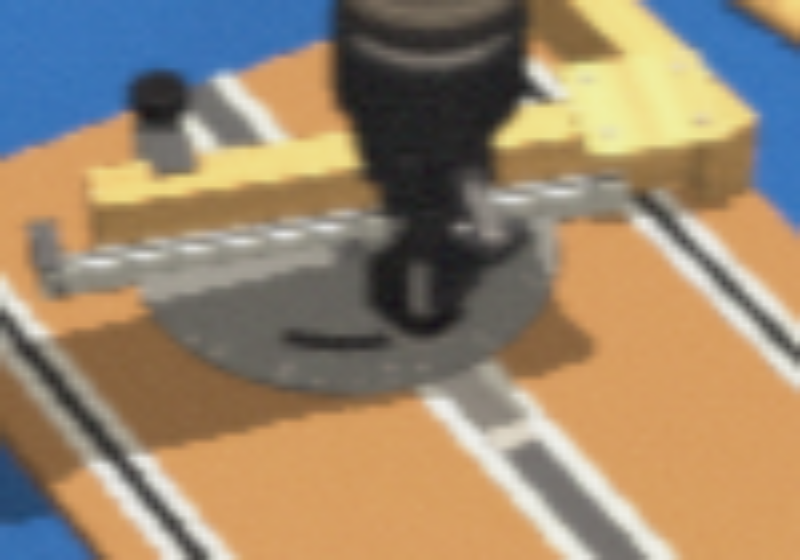

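Nearly flush: the fence (60,270)–(620,190) is almost parallel to the leg's foot.

send_rows --moves '[0.0003,0.0004,0,0,0,0,0.002,0,0.0004,0,0,0,0,0.002,0,0.0004,0,0,0,0,0.002,0,0.0004,0,0,0,0,0.002,0,0,0,0,0,0,0.002,0,0,0,0,0,0,0.002,0,0,0,0,0,0,0.002,0,0,0,0,0,0,0.002,0,0,0,0,0,0,0.002,0,0,0,0,0,0,0.002]'

```text
time_s: 11.4
ee_pos: [0.5394, -0.0368, 0.0538]
orientation: [-0.001, 0.083, 0.997, -0.0]
ft_force: [-1.7, -5.5, -0.0]
opening: 0.0138
gripper_force: 30.2
```

```bash
python3 -c "
from h import *
st()"
```

```text
t 11.4 tcp [ 0.5394 -0.0368  0.0538] yawY 80.46 z [-0.001 -0.001 -1.   ] F [-1.7  -5.51 -0.05] T [-1.12 -0.04  0.12] op 0.0138 g 30.2 q [-0.29  0.49  0.44  1.78 -0.25  0.93  1.66]
```

send_rows --moves '[-0.0003,0.0004,0,0,0,0,0.002,0,0.0004,0,0,0,0,0.002,0,0.0004,0,0,0,0,0.002,0,0,0,0,0,0,0.002,0,0,0,0,0,0,0.002,0,0,0,0,0,0,0.002,0,0,0,0,0,0,0.002,0,0,0,0,0,0,0.002,0,0,0,0,0,0,0.002,0,0,0,0,0,0,0.002]'

```text
time_s: 12.4
ee_pos: [0.5394, -0.0367, 0.0538]
orientation: [-0.0, 0.084, 0.997, -0.001]
ft_force: [0.2, -7.2, -0.7]
opening: 0.0138
gripper_force: 30.3
```

```bash
python3 -c "
from h import *
st()"
```

```text
t 12.4 tcp [ 0.5394 -0.0367  0.0538] yawY 80.42 z [-0.001 -0.002 -1.   ] F [ 0.16 -7.17 -0.67] T [-1.35 -0.19  0.16] op 0.0138 g 30.3 q [-0.3   0.49  0.44  1.78 -0.25  0.93  1.66]
```

send_rows --moves '[0,0.0005,0,0,0,0,0.002,0,0.0005,0,0,0,0,0.002,0,0,0,0,0,-3,0.002,0,0,0,0,0,-3,0.002,0,0,0,0,0,-3,0.002,0,0,0,0,0,-3,0.002,0,0,0,0,0,0,0.002,0,0,0,0,0,0,0.002,0,0,0,0,0,0,0.002,0,0,0,0,0,0,0.002]'

```text
time_s: 13.4
ee_pos: [0.5394, -0.037, 0.0538]
orientation: [0.0, 0.188, 0.982, -0.002]
ft_force: [-0.2, -8.6, -1.4]
opening: 0.0136
gripper_force: 29.8
```

```bash
python3 -c "
from h import *
st()"
```

```text
t 13.4 tcp [ 0.5394 -0.037   0.0538] yawY 68.3 z [-0.    -0.004 -1.   ] F [-0.19 -8.6  -1.44] T [-1.64 -0.12 -0.06] op 0.0136 g 29.8 q [-0.33  0.49  0.49  1.78 -0.28  0.93  1.47]
```

send_rows --moves '[0,0,0,0,0,-3,0.002,0,0,0,0,0,-3,0.002,0,0,0,0,0,-3,0.002,0,0,0,0,0,-3,0.002,0,0,0,0,0,-3,0.002,0,0,0,0,0,-3,0.002,0,0,0,0,0,-3,0.002,0,0,0,0,0,0,0.002,0,0,0,0,0,0,0.002,0,0,0,0,0,0,0.002]'

```text
time_s: 14.4
ee_pos: [0.5391, -0.0374, 0.0538]
orientation: [0.0, 0.364, 0.931, -0.002]
ft_force: [-0.5, -8.9, -1.1]
opening: 0.0133
gripper_force: 29.9
```

```bash
python3 -c "
from h import *
st()"
```

```text
t 14.4 tcp [ 0.5391 -0.0374  0.0538] yawY 47.29 z [-0.001 -0.004 -1.   ] F [-0.46 -8.92 -1.07] T [-1.8   0.01 -0.06] op 0.0133 g 29.9 q [-0.4   0.51  0.58  1.79 -0.33  0.95  1.15]
```

send_rows --moves '[0,0,0,0,0,-3,0.002,0,0,0,0,0,-3,0.002,0,0,0,0,0,-3,0.002,0,0,0,0,0,-3,0.002,0,0,0,0,0,-3,0.002,0,0,0,0,0,-3,0.002,0,0,0,0,0,-3,0.002,0,0,0,0,0,0,0.002,0,0,0,0,0,0,0.002,0,0,0,0,0,0,0.002]'

```text
time_s: 15.4
ee_pos: [0.5387, -0.0377, 0.0538]
orientation: [0.001, 0.528, 0.849, -0.002]
ft_force: [-2.6, -9.7, -0.6]
opening: 0.0138
gripper_force: 30.0
```

```bash
python3 -c "
from h import *
st()"
```

```text
t 15.4 tcp [ 0.5387 -0.0377  0.0538] yawY 26.29 z [-0.001 -0.005 -1.   ] F [-2.58 -9.68 -0.6 ] T [-1.93  0.15 -0.03] op 0.0138 g 30.0 q [-0.46  0.53  0.67  1.79 -0.39  0.96  0.83]
```

send_rows --moves '[0.0004,-0.0002,0,0,0,-3,0.002,0,0,0,0,0,-3,0.002,0,0,0,0,0,-3,0.002,0,0,0,0,0,-3,0.002,0,0,0,0,0,-3,0.002,0,0,0,0,0,-1,0.002,0,0,0,0,0,0,0.002,0,0,0,0,0,0,0.002,0,0,0,0,0,0,0.002,0,0,0,0,0,0,0.002]'

```text
time_s: 16.4
ee_pos: [0.5384, -0.0379, 0.0538]
orientation: [0.0, 0.64, 0.768, -0.003]
ft_force: [-3.3, -9.0, 1.1]
opening: 0.0138
gripper_force: 30.8
```

```bash
python3 -c "
from h import *
st(); a=camera('side'); cv2.imwrite('pics/e3.png',cv2.resize(a[200:280,270:370],None,fx=8,fy=7))"
```

```text
t 16.4 tcp [ 0.5384 -0.0379  0.0538] yawY 10.35 z [-0.003 -0.005 -1.   ] F [-3.26 -9.04  1.07] T [-1.9   0.55  0.15] op 0.0138 g 30.8 q [-0.5   0.55  0.74  1.79 -0.43  0.97  0.6 ]
```

View pics/e3.png

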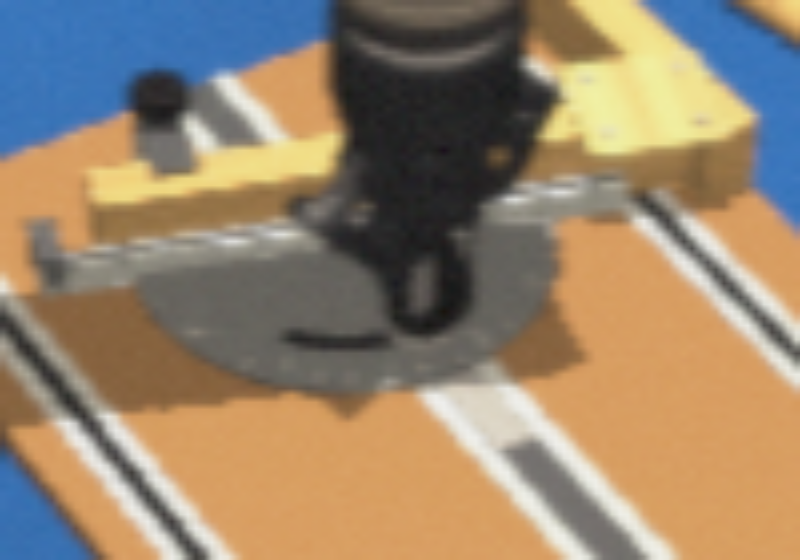

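The fence is flush on the leg and the paddle is turned along the track at about 1.33 rad. Drawing it back now.

send_rows --moves '[-0.001,-0.006,0,0,0,0,0.002,-0.0007,-0.012,0,0,0,0,0.002,-0.001,-0.018,0,0,0,0,0.002,-0.001,-0.018,0,0,0,0,0.002,-0.001,-0.018,0,0,0,0,0.002,-0.001,-0.018,0,0,0,0,0.002,-0.001,-0.018,0,0,0,0,0.002,-0.001,-0.018,0,0,0,0,0.002,-0.0005,-0.01,0,0,0,0,0.002,-0.0003,-0.006,0,0,0,0,0.002]'

```text
time_s: 17.45
ee_pos: [0.53, -0.1743, 0.0537]
orientation: [-0.003, 0.639, 0.769, 0.001]
ft_force: [-4.6, 2.7, 6.5]
opening: 0.0135
gripper_force: 31.2
```

send_rows --moves '[-0.0003,-0.003,0,0,0,0,0.002,-0.0002,-0.003,0,0,0,0,0.002,-0.0002,-0.003,0,0,0,0,0.002,-0.0002,-0.003,0,0,0,0,0.002,-0.0002,-0.002,0,0,0,0,0.002,0,0,0,0,0,0,0.002,0,0,0,0,0,0,0.002,0,0,0,0,0,0,0.002,0,0,0,0,0,0,0.002,0,0,0,0,0,0,0.002]'

```text
time_s: 18.45
ee_pos: [0.5292, -0.1877, 0.0537]
orientation: [-0.003, 0.639, 0.769, 0.0]
ft_force: [-5.8, 0.7, 5.6]
opening: 0.0135
gripper_force: 30.9
```

```bash
python3 -c "
from h import *
st()"
```

```text
t 18.45 tcp [ 0.5292 -0.1877  0.0537] yawY 10.58 z [-0.003  0.004 -1.   ] F [-5.81  0.67  5.55] T [0.08 1.02 0.18] op 0.0135 g 30.9 q [-0.2   0.59  0.73  1.73 -0.46  1.01  0.88]
```

send_rows --moves '[-0.0008,-0.002,0.0006,0,0,0,0.002,-0.0001,-0.002,0,0,0,0,0.002,-0.0001,-0.002,0,0,0,0,0.002,-0.0001,-0.002,0,0,0,0,0.002,-0.0001,-0.002,0,0,0,0,0.002,-0.0001,-0.002,0,0,0,0,0.002,-0.0001,-0.002,0,0,0,0,0.002,-0.0001,-0.0015,0,0,0,0,0.002,0,0,0,0,0,0,0.002,0,0,0,0,0,0,0.002]'

```text
time_s: 19.45
ee_pos: [0.5281, -0.2056, 0.0538]
orientation: [-0.001, 0.64, 0.769, -0.001]
ft_force: [-4.2, 1.7, -5.0]
opening: 0.0136
gripper_force: 29.7
```

```bash
python3 -c "
from h import *
st()"
```

```text
t 19.45 tcp [ 0.5281 -0.2056  0.0538] yawY 10.46 z [-0.002 -0.    -1.   ] F [-4.21  1.68 -4.97] T [0.25 0.9  0.26] op 0.0136 g 29.7 q [-0.17  0.6   0.73  1.71 -0.46  1.01  0.91]
```

send_rows --moves '[-0.0006,-0.001,-0.0005,0,0,0,0.002,-0.0001,-0.001,0,0,0,0,0.002,0,-0.001,0,0,0,0,0.002,-0.0001,-0.001,0,0,0,0,0.002,0,-0.001,0,0,0,0,0.002,-0.0001,-0.001,0,0,0,0,0.002,0,0,0,0,0,0,0.002,0,0,0,0,0,0,0.002,0,0,0,0,0,0,0.002,0,0,0,0,0,0,0.002]'

```text
time_s: 20.45
ee_pos: [0.528, -0.2084, 0.0538]
orientation: [-0.002, 0.639, 0.769, 0.001]
ft_force: [-6.7, 6.1, 0.3]
opening: 0.0133
gripper_force: 30.0
```

```bash
python3 -c "
from h import *
st()"
```

```text
t 20.45 tcp [ 0.528  -0.2084  0.0538] yawY 10.57 z [-0.002  0.005 -1.   ] F [-6.75  6.11  0.28] T [1.06 1.06 0.16] op 0.0133 g 30.0 q [-0.16  0.6   0.73  1.71 -0.46  1.01  0.92]
```

At the end stop: 6 N, motion stopped. Releasing and rising.

send_rows --moves '[-0.0015,0.0015,0,0,0,0,0.002,0,0,0,0,0,0,0.03,0,0,0,0,0,0,0.04,0,0,0,0,0,0,0.04,0,0,0.02,0,0,0,0.05,0,0,0.03,0,0,0,0.06,0,0,0.03,0,0,0,0.06,0,0.03,0.03,0,0,8,0.06,-0.005,0.04,0.01,0,0,8,0.06,-0.005,0.045,0,0,0,8,0.06]'

```text
time_s: 21.45
ee_pos: [0.5192, -0.0967, 0.1775]
orientation: [0.004, 0.465, 0.885, 0.001]
ft_force: [1.4, 0.8, -0.5]
opening: 0.0601
gripper_force: 0.0
```

send_rows --moves '[-0.005,0.045,0,0,0,8,0.06,-0.005,0.045,0,0,0,8,0.06,-0.005,0.045,0,0,0,8,0.06,-0.005,0.045,0,0,0,8,0.06,-0.005,0.045,0,0,0,8,0.06,-0.005,0.045,0,0,0,8,0.06,-0.005,0.045,0,0,0,8,0.06,-0.003,0.045,0,0,0,5,0.06,0,0.045,0,0,0,0,0.06,0,0,0,0,0,0,0.06]'

```text
time_s: 22.45
ee_pos: [0.4769, 0.3198, 0.1743]
orientation: [0.001, -0.054, 0.999, 0.004]
ft_force: [-1.1, -0.5, -0.3]
opening: 0.0603
gripper_force: 0.0
```

```bash
python3 - <<'E'
from h import *
st(); im=camera('top'); cv2.imwrite('pics/t5.png',im); s=camera('side'); cv2.imwrite('pics/s5.png',s)
a=cv2.resize(im[190:300,325:435],None,fx=5,fy=5); b=cv2.resize(s[150:200,215:265],None,fx=5,fy=5)
c=np.zeros((550,800,3),np.uint8); c[:,:550]=a; c[:250,550:]=b; cv2.imwrite('pics/f.png',c)
E
```

```text
t 22.45 tcp [0.4769 0.3198 0.1743] yawY 96.14 z [ 0.001  0.007 -1.   ] F [-1.06 -0.53 -0.3 ] T [0.05 0.   0.01] op 0.0603 g 0.0 q [-0.86  0.4   0.34  1.55 -0.15  1.21  1.18]
```

View pics/f.png

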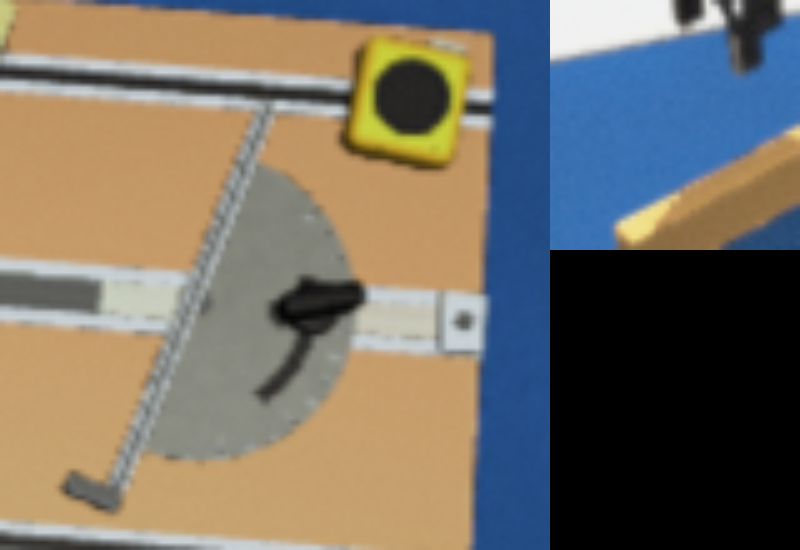

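The gauge bar touches the end stop at (437,310), the head is locked at the splay with the paddle along the track, and the stop is at (95,490).

```bash
python3 - <<'E'
from h import *
def P(u,z): return onz("top",[[325+a/5-.4,190+b/5-.4] for a,b in u],z)
fe=P([(110,478),(258,108)],.038); d=fe[1]-fe[0]; print("face",fe.round(4).tolist(),np.degrees(np.arctan2(d[1],d[0])))
s=P([(63,490),(70,472),(122,488)],.040); print("stop",s.round(4).tolist())
# automatic: fence strip fit by brightness edge along rows vs wood
im=cv2.imread('pics/t5.png'); hsv=cv2.cvtColor(im,cv2.COLOR_BGR2HSV)
pts=[]
for v in list(range(216,240))+list(range(262,284)):
    x0=int(325+(258-(v-190)*5*0.40+43)/5)
    u0=325+(258+(108-(v-190)*5)*(148/370))/5
    seg=hsv[v,int(u0)-5:int(u0)+4,1].astype(float)  # sat: wood high -> metal low, left to right
    us=np.arange(int(u0)-5,int(u0)+4); k=np.where(seg<75)[0]
    if len(k) and k[0]>0:
        k=k[0]; pts.append((us[k]-1+(seg[k-1]-75)/(seg[k-1]-seg[k]),v))
pts=np.array(pts); w=onz("top",pts,.038); 
p=np.polyfit(w[:,0],w[:,1],1); r=w[:,1]-np.polyval(p,w[:,0]); print("fit",len(pts),"angle",np.degrees(np.arctan(p[0])),"std",r.std(),"y at .45,.53:",np.polyval(p,[.43,.53]))
# leg right top edge likewise
im0=cv2.imread('pics/top0.png')
pl=[]
g=cv2.cvtColor(im0,cv2.COLOR_BGR2HSV)
for v in range(213,275):
    u0=245+(168+(406-(v-175)*4)*(109/266))/4; us=np.arange(int(u0)-5,int(u0)+5); seg=g[v,us,0].astype(float)
    k=np.where(seg<23)[0]
    if len(k) and k[0]>0: k=k[0]; pl.append((us[k]-1+(seg[k-1]-23)/(seg[k-1]-seg[k]),v))
w=onz("top",pl,.066); q=np.polyfit(w[:,0],w[:,1],1); print("leg",len(pl),np.degrees(np.arctan(q[0])))
E
```

```text
face [[0.4314, -0.0954, 0.038], [0.6399, -0.1772, 0.038]] -21.41219061889502
stop [[0.4243, -0.0696, 0.04], [0.4342, -0.0734, 0.04], [0.4259, -0.1019, 0.04]]
fit 46 angle -21.309420027655847 std 0.0003422674281144509 y at .45,.53: [-0.09371464 -0.13272195]
leg 62 -21.67594101042306
```

send_rows --moves '[0.001,0.004,-0.03,0,0,0,0.06,0.001,0.003,-0.03,0,0,0,0.06,0.001,0,-0.03,0,0,0,0.06,0,0,-0.03,0,0,0,0.06,0,0,-0.018,0,0,0,0.06,0,0,-0.01,0,0,0,0.05,0,0,0,0,0,0,0.04,0,0,0,0,0,0,0.03,0,0,0,0,0,0,0.02,0,0,0,0,0,0,0.015]' --newtons 25

```text
time_s: 23.55
ee_pos: [0.4831, 0.3184, 0.0281]
orientation: [0.002, -0.048, 0.999, 0.001]
ft_force: [0.2, 1.6, 3.6]
opening: 0.0254
gripper_force: 23.5
```

```bash
python3 -c "
from h import *
st()"
```

```text
t 23.55 tcp [0.4831 0.3184 0.0281] yawY 95.5 z [ 0.003  0.003 -1.   ] F [0.18 1.59 3.62] T [ 0.28  0.07 -0.03] op 0.0254 g 23.5 q [-0.83  0.57  0.31  1.7  -0.21  0.91  1.23]
```

send_rows --moves '[0,0,0,0,0,0,0.01,0,0,0,0,0,0,0.01,0,0,0.01,0,0,0,0.01,0,0,0.02,0,0,0,0.01,0,0,0.035,0,0,0,0.01,0,0,0.035,0,0,0,0.01,0,-0.01,0.032,0,0,0,0.01,0.002,-0.02,0,0,0,-2,0.01,0.004,-0.03,0,0,0,-2,0.01,0.004,-0.03,0,0,0,-2,0.01]' --newtons 40

```text
time_s: 24.55
ee_pos: [0.4909, 0.2247, 0.1574]
orientation: [-0.001, 0.005, 1.0, -0.001]
ft_force: [-0.0, -0.4, -1.8]
opening: 0.0235
gripper_force: 38.9
```

send_rows --moves '[0.004,-0.035,0,0,0,-3,0.01,0.004,-0.035,0,0,0,-3,0.01,0.004,-0.035,0,0,0,-3,0.01,0.004,-0.035,0,0,0,-3,0.01,0.004,-0.035,0,0,0,-3,0.01,0.004,-0.035,0,0,0,-3,0.01,0.004,-0.035,0,0,0,-3,0.01,0.004,-0.035,0,0,0,0,0.01,0.003,-0.025,0,0,0,0,0.01,0,0,0,0,0,0,0.01]'

```text
time_s: 25.55
ee_pos: [0.5246, -0.0852, 0.1576]
orientation: [-0.001, 0.192, 0.981, -0.003]
ft_force: [-0.2, -0.0, -0.9]
opening: 0.0235
gripper_force: 38.9
```

```bash
python3 -c "
from h import *
st()"
```

```text
t 25.55 tcp [ 0.5246 -0.0852  0.1576] yawY 67.88 z [-0.002 -0.005 -1.   ] F [-0.19 -0.   -0.88] T [-0.03 -0.03  0.06] op 0.0235 g 38.9 q [-0.33  0.36  0.6   1.69 -0.22  1.15  1.51]
```

send_rows --moves '[0.002,-0.006,-0.01,0,0,0.7,0.01,0.002,-0.006,-0.02,0,0,0,0.01,0.0015,-0.0045,-0.025,0,0,0,0.01,0,0,-0.025,0,0,0,0.01,0,0,-0.014,0,0,0,0.01,0,0,-0.008,0,0,0,0.01,0,0,-0.004,0,0,0,0.01,0,0,-0.002,0,0,0,0.01,0,0,0,0,0,0,0.01,0,0,0,0,0,0,0.01]'

```text
time_s: 26.55
ee_pos: [0.533, -0.0945, 0.051]
orientation: [0.001, 0.181, 0.984, 0.0]
ft_force: [0.7, 1.2, -0.2]
opening: 0.0232
gripper_force: 38.9
```

```bash
python3 -c "
from h import *
st()"
```

```text
t 26.55 tcp [ 0.533  -0.0945  0.051 ] yawY 69.2 z [ 0.002 -0.    -1.   ] F [ 0.66  1.21 -0.25] T [-0.03 -0.02 -0.04] op 0.0232 g 38.9 q [-0.26  0.51  0.54  1.79 -0.32  0.93  1.63]
```

send_rows --moves '[-0.0007,-0.002,-0.001,0,0,-0.6,0.01,-0.0007,-0.002,-0.001,0,0,0,0.01,-0.0007,-0.002,-0.001,0,0,0,0.01,-0.0007,-0.002,-0.001,0,0,0,0.01,-0.0007,-0.002,0,0,0,0,0.01,-0.0007,-0.002,0,0,0,0,0.01,-0.0007,-0.002,0,0,0,0,0.01,-0.0007,-0.002,0,0,0,0,0.01,0,0,0,0,0,0,0.01,0,0,0,0,0,0,0.01]'

```text
time_s: 27.55
ee_pos: [0.5277, -0.1103, 0.0468]
orientation: [0.001, 0.186, 0.983, 0.0]
ft_force: [1.5, 3.6, 6.5]
opening: 0.0236
gripper_force: 40.0
```

```bash
python3 -c "
from h import *
st()"
```

```text
t 27.55 tcp [ 0.5277 -0.1103  0.0468] yawY 68.6 z [ 0.002  0.    -1.   ] F [1.5  3.64 6.48] T [ 0.74 -0.2  -0.04] op 0.0236 g 40.0 q [-0.23  0.51  0.55  1.8  -0.32  0.92  1.65]
```

send_rows --moves '[-0.0004,-0.0009,0.0007,0,0,0,0.01,-0.0004,-0.0009,0,0,0,0,0.01,-0.0004,-0.0009,0,0,0,0,0.01,-0.0004,-0.0009,0,0,0,0,0.01,-0.0004,-0.0009,0,0,0,0,0.01,-0.0004,-0.0009,0,0,0,0,0.01,0,0,0,0,0,0,0.01,0,0,0,0,0,0,0.01,0,0,0,0,0,0,0.01,0,0,0,0,0,0,0.01]'

```text
time_s: 28.55
ee_pos: [0.5242, -0.1161, 0.0468]
orientation: [0.0, 0.186, 0.983, -0.0]
ft_force: [1.6, 1.7, 3.3]
opening: 0.0237
gripper_force: 39.5
```

```bash
cat >> h.py <<'E'
e=np.array([.9316,-.3635]); n=np.array([.3635,.9316])
def en(o,c=(.518,-.115)):
    d=o['ee_pos'][:2]-np.array(c); print("e",(d@e).round(4),"n",(d@n).round(4),"Fe",(o['ft_force'][:2]@e).round(2),"Fn",(o['ft_force'][:2]@n).round(2))
E
python3 -c "
from h import *
en(st()[0])"
```

```text
t 28.55 tcp [ 0.5242 -0.1161  0.0468] yawY 68.58 z [ 0. -0. -1.] F [1.63 1.71 3.31] T [ 0.34 -0.24 -0.02] op 0.0237 g 39.5 q [-0.22  0.51  0.55  1.8  -0.32  0.92  1.66]
e 0.0062 n 0.0012 Fe 0.9 Fn 2.19
```

Near the fence, friction only so far. Keep going in finer steps.

send_rows --moves '[-0.0002,-0.0005,0.0003,0,0,0,0.01,-0.0002,-0.0005,0,0,0,0,0.01,-0.0002,-0.0005,0,0,0,0,0.01,-0.0002,-0.0005,0,0,0,0,0.01,-0.0002,-0.0005,0,0,0,0,0.01,0,0,0,0,0,0,0.01,0,0,0,0,0,0,0.01,0,0,0,0,0,0,0.01,0,0,0,0,0,0,0.01,0,0,0,0,0,0,0.01]'

```text
time_s: 29.55
ee_pos: [0.5227, -0.1185, 0.0469]
orientation: [-0.0, 0.186, 0.983, -0.0]
ft_force: [-1.3, -0.1, -0.1]
opening: 0.0237
gripper_force: 39.0
```

```bash
python3 -c "
from h import *
en(st()[0])"
```

```text
t 29.55 tcp [ 0.5227 -0.1185  0.0469] yawY 68.58 z [-0.001 -0.    -1.   ] F [-1.25 -0.07 -0.1 ] T [0.09 0.05 0.  ] op 0.0237 g 39.0 q [-0.22  0.51  0.55  1.8  -0.32  0.92  1.67]
e 0.0057 n -0.0015 Fe -1.14 Fn -0.52
```

send_rows --moves '[-0.0003,-0.0007,0,0,0,0,0.01,-0.0003,-0.0007,0,0,0,0,0.01,-0.0003,-0.0007,0,0,0,0,0.01,-0.0003,-0.0007,0,0,0,0,0.01,0,0,0,0,0,0,0.01,0,0,0,0,0,0,0.01,0,0,0,0,0,0,0.01,0,0,0,0,0,0,0.01,0,0,0,0,0,0,0.01,0,0,0,0,0,0,0.01]'

```text
time_s: 30.55
ee_pos: [0.5225, -0.1196, 0.047]
orientation: [0.0, 0.185, 0.983, 0.001]
ft_force: [2.4, 5.0, -2.2]
opening: 0.0234
gripper_force: 39.5
```

```bash
python3 -c "
from h import *
en(st()[0])"
```

```text
t 30.55 tcp [ 0.5225 -0.1196  0.047 ] yawY 68.65 z [ 0.001  0.002 -1.   ] F [ 2.42  4.96 -2.18] T [ 1.18 -0.53  0.04] op 0.0234 g 39.5 q [-0.21  0.5   0.55  1.8  -0.32  0.92  1.67]
e 0.0058 n -0.0027 Fe 0.46 Fn 5.5
```

Fence contact, 5.5 N. Slide along to the stop.

send_rows --moves '[-0.0009,0.0004,0.0004,0,0,0,0.01,-0.0009,0.0003,0,0,0,0,0.01,-0.0009,0.0004,0,0,0,0,0.01,-0.0009,0.0003,0,0,0,0,0.01,0,0,0,0,0,0,0.01,0,0,0,0,0,0,0.01,0,0,0,0,0,0,0.01,0,0,0,0,0,0,0.01,0,0,0,0,0,0,0.01,0,0,0,0,0,0,0.01]'

```text
time_s: 31.55
ee_pos: [0.5209, -0.1191, 0.0483]
orientation: [0.002, 0.185, 0.983, 0.0]
ft_force: [4.7, 3.2, -2.4]
opening: 0.0232
gripper_force: 39.6
```

```bash
python3 -c "
from h import *
en(st()[0])"
```

```text
t 31.55 tcp [ 0.5209 -0.1191  0.0483] yawY 68.64 z [ 0.005  0.    -1.   ] F [ 4.67  3.23 -2.36] T [ 0.96 -0.99  0.07] op 0.0232 g 39.6 q [-0.22  0.5   0.55  1.81 -0.32  0.92  1.67]
e 0.0042 n -0.0028 Fe 3.18 Fn 4.71
```

send_rows --moves '[0,0,-0.0008,0,0,0,0.01,-0.0005,0.0002,-0.0005,0,0,0,0.01,-0.0005,0.0002,0,0,0,0,0.01,-0.0005,0.0002,0,0,0,0,0.01,-0.0005,0.0002,0,0,0,0,0.01,0,0,0,0,0,0,0.01,0,0,0,0,0,0,0.01,0,0,0,0,0,0,0.01,0,0,0,0,0,0,0.01,0,0,0,0,0,0,0.01]'

```text
time_s: 32.55
ee_pos: [0.5198, -0.1186, 0.0475]
orientation: [0.003, 0.185, 0.983, 0.0]
ft_force: [4.5, 3.5, 0.0]
opening: 0.0238
gripper_force: 39.5
```

```bash
python3 -c "
from h import *
en(st()[0])"
```

```text
t 32.55 tcp [ 0.5198 -0.1186  0.0475] yawY 68.64 z [ 0.007 -0.001 -1.   ] F [4.53 3.47 0.03] T [ 0.89 -1.11  0.03] op 0.0238 g 39.5 q [-0.22  0.49  0.55  1.82 -0.32  0.91  1.67]
e 0.003 n -0.0027 Fe 2.96 Fn 4.88
```

send_rows --moves '[-0.0005,0.0002,-0.0003,0,0,0,0.01,-0.0005,0.0002,0,0,0,0,0.01,-0.0005,0.0002,0,0,0,0,0.01,-0.0005,0.0002,0,0,0,0,0.01,-0.0005,0.0002,0,0,0,0,0.01,0,0,0,0,0,0,0.01,0,0,0,0,0,0,0.01,0,0,0,0,0,0,0.01,0,0,0,0,0,0,0.01,0,0,0,0,0,0,0.01]'

```text
time_s: 33.55
ee_pos: [0.5177, -0.1179, 0.0475]
orientation: [0.004, 0.185, 0.983, 0.0]
ft_force: [4.4, 4.1, 1.0]
opening: 0.0236
gripper_force: 39.5
```

```bash
python3 -c "
from h import *
en(st()[0])"
```

```text
t 33.55 tcp [ 0.5177 -0.1179  0.0475] yawY 68.63 z [ 0.008 -0.001 -1.   ] F [4.42 4.11 0.98] T [ 0.86 -1.16  0.06] op 0.0236 g 39.5 q [-0.22  0.49  0.55  1.83 -0.32  0.91  1.67]
e 0.0007 n -0.0028 Fe 2.63 Fn 5.43
```

send_rows --moves '[-0.0005,0.0002,-0.0002,0,0,0,0.01,-0.0005,0.0002,0,0,0,0,0.01,-0.0005,0.0002,0,0,0,0,0.01,-0.0005,0.0002,0,0,0,0,0.01,-0.0005,0.0002,0,0,0,0,0.01,0,0,0,0,0,0,0.01,0,0,0,0,0,0,0.01,0,0,0,0,0,0,0.01,0,0,0,0,0,0,0.01,0,0,0,0,0,0,0.01]'

```text
time_s: 34.55
ee_pos: [0.5166, -0.1174, 0.0475]
orientation: [0.005, 0.185, 0.983, -0.0]
ft_force: [6.7, 2.7, -0.8]
opening: 0.0232
gripper_force: 39.6
```

```bash
python3 -c "
from h import *
en(st()[0])"
```

```text
t 34.55 tcp [ 0.5166 -0.1174  0.0475] yawY 68.64 z [ 0.01  -0.002 -1.   ] F [ 6.65  2.69 -0.85] T [ 0.7  -1.57  0.1 ] op 0.0232 g 39.6 q [-0.23  0.49  0.55  1.83 -0.32  0.9   1.67]
e -0.0005 n -0.0028 Fe 5.22 Fn 4.92
```

send_rows --moves '[-0.0005,-0.0001,0,0,0.25,0,0.01,-0.0005,-0.0001,0,0,0.25,0,0.01,-0.0005,-0.0002,0,0,0,0,0.01,-0.0002,-0.0004,0,0,0,0,0.01,0,0,0,0,0,0,0.01,0,0,0,0,0,0,0.01,0,0,0,0,0,0,0.01,0,0,0,0,0,0,0.01,0,0,0,0,0,0,0.01,0,0,0,0,0,0,0.01]'

```text
time_s: 35.55
ee_pos: [0.5164, -0.1174, 0.0476]
orientation: [0.002, 0.185, 0.983, -0.0]
ft_force: [9.9, 3.4, -3.5]
opening: 0.0239
gripper_force: 39.8
```

```bash
python3 -c "
from h import *
en(st()[0])"
```

```text
t 35.55 tcp [ 0.5164 -0.1174  0.0476] yawY 68.66 z [ 0.005 -0.002 -1.   ] F [ 9.91  3.39 -3.5 ] T [ 0.91 -2.26 -0.05] op 0.0239 g 39.8 q [-0.22  0.49  0.55  1.83 -0.32  0.91  1.67]
e -0.0006 n -0.0028 Fe 8.01 Fn 6.76
```

send_rows --moves '[0,0,-0.0005,0,0,0,0.01,0,0,-0.0003,0,0,0,0.01,0,0,0,0,0,0,0.01,0.0009,0,0,0,0,0,0.01,0.0005,0.0003,0,0,0,0,0.01,0,0,0,0,0,0,0.03,0,0,0,0,0,0,0.034,0,0,0,0,0,0,0.038,0,0,0,0,0,0,0.04,0,0,0,0,0,0,0.04]'

```text
time_s: 36.55
ee_pos: [0.5102, -0.1181, 0.0446]
orientation: [-0.005, 0.186, 0.982, -0.001]
ft_force: [-0.4, -0.3, -0.3]
opening: 0.0398
gripper_force: 0.0
```

```bash
python3 -c "
from h import *
en(st()[0])"
```

```text
t 36.55 tcp [ 0.5102 -0.1181  0.0446] yawY 68.54 z [-0.01  -0.001 -1.   ] F [-0.37 -0.32 -0.32] T [-0.06 -0.08 -0.01] op 0.0398 g 0.0 q [-0.22  0.49  0.55  1.83 -0.31  0.92  1.67]
e -0.0061 n -0.0057 Fe -0.23 Fn -0.43
```

Released freely. Now a closed-finger nudge on the outer face, low down, to confirm the seating.

send_rows --moves '[0,0,0.02,0,0,0,0.04,0,0,0.03,0,0,0,0.04,0.001,0,0.025,0,-0.5,0,0.03,0.005,0.01,0,0,0,0,0.01,0.005,0.012,0,0,0,0,0,0.006,0.012,0,0,0,0,0,0.002,0.007,0,0,0,0,0,0,0,-0.02,0,0,0,0,0,0,-0.03,0,0,0,0,0,0,-0.03,0,0,0,0]'

```text
time_s: 37.55
ee_pos: [0.53, -0.0755, 0.0384]
orientation: [-0.0, 0.185, 0.983, -0.0]
ft_force: [0.6, 0.8, -0.4]
opening: -0.0
gripper_force: 0.0
```

```bash
python3 -c "
from h import *
en(st()[0])"
```

```text
t 37.55 tcp [ 0.53   -0.0755  0.0384] yawY 68.67 z [-0.001 -0.    -1.   ] F [ 0.57  0.82 -0.42] T [-0.02  0.01  0.01] op -0.0 g 0.0 q [-0.29  0.51  0.53  1.81 -0.32  0.9   1.59]
e -0.0032 n 0.0412 Fe 0.24 Fn 0.97
```

send_rows --moves '[0,0,-0.006,0,0,0,0,-0.0007,-0.0019,-0.004,0,0,0,0,-0.0007,-0.0019,0,0,0,0,0,-0.0007,-0.0019,0,0,0,0,0,-0.0007,-0.0019,0,0,0,0,0,-0.0007,-0.0019,0,0,0,0,0,-0.0005,-0.0014,0,0,0,0,0,0,0,0,0,0,0,0,0,0,0,0,0,0,0,0,0,0,0,0,0,0]'

```text
time_s: 38.55
ee_pos: [0.5261, -0.0871, 0.0299]
orientation: [0.0, 0.186, 0.983, 0.0]
ft_force: [-0.8, 0.4, 0.6]
opening: -0.0
gripper_force: 0.0
```

```bash
python3 -c "
from h import *
en(st()[0])"
```

```text
t 38.55 tcp [ 0.5261 -0.0871  0.0299] yawY 68.6 z [ 0.  0. -1.] F [-0.78  0.41  0.63] T [-0.02 -0.02 -0.02] op -0.0 g 0.0 q [-0.26  0.52  0.53  1.83 -0.33  0.88  1.62]
e -0.0026 n 0.0289 Fe -0.87 Fn 0.1
```

send_rows --moves '[-0.0003,-0.0009,0,0,0,0,0,-0.0003,-0.0009,0,0,0,0,0,-0.0003,-0.0009,0,0,0,0,0,-0.0003,-0.0009,0,0,0,0,0,-0.0003,-0.0009,0,0,0,0,0,-0.0003,-0.0009,0,0,0,0,0,0,0,0,0,0,0,0,0,0,0,0,0,0,0,0,0,0,0,0,0,0,0,0,0,0,0,0,0]'

```text
time_s: 39.55
ee_pos: [0.5247, -0.0918, 0.03]
orientation: [0.0, 0.185, 0.983, 0.001]
ft_force: [0.7, 4.9, 1.5]
opening: -0.0001
gripper_force: 2.2
```

```bash
python3 -c "
from h import *
en(st()[0])"
```

```text
t 39.55 tcp [ 0.5247 -0.0918  0.03  ] yawY 68.63 z [ 0.001  0.001 -1.   ] F [0.72 4.9  1.47] T [ 0.88 -0.23 -0.04] op -0.0001 g 2.2 q [-0.25  0.52  0.53  1.83 -0.33  0.88  1.63]
e -0.0022 n 0.0241 Fe -1.11 Fn 4.83
```

send_rows --moves '[-0.0003,-0.0006,0,0,0,0,0,-0.0003,-0.0006,0,0,0,0,0,0,0,0,0,0,0,0,0,0,0,0,0,0,0,0,0,0,0,0,0,0,0,0,0,0,0,0,0,0,0,0,0,0,0,0,0,0,0,0,0,0,0,0,0,0,0,0,0,0,0,0,0,0,0,0,0]'

```text
time_s: 40.55
ee_pos: [0.5246, -0.0918, 0.0301]
orientation: [0.0, 0.185, 0.983, 0.001]
ft_force: [1.4, 5.7, 1.8]
opening: -0.0
gripper_force: 3.2
```

```bash
python3 -c "
from h import *
en(st()[0])"
```

```text
t 40.55 tcp [ 0.5246 -0.0918  0.0301] yawY 68.67 z [ 0.001  0.002 -1.   ] F [1.43 5.72 1.8 ] T [ 1.26 -0.42 -0.03] op -0.0 g 3.2 q [-0.25  0.52  0.53  1.83 -0.33  0.88  1.63]
e -0.0022 n 0.024 Fe -0.75 Fn 5.84
```

Face is seated: position unchanged, 5.8 N. Now the same on the far end, towards the stop.

send_rows --moves '[0.003,0.009,0,0,0,0,0,0.004,0.01,0,0,0,0,0,0,0,0.03,0,0,0,0,0,0,0.04,0,0,0,0,0.02,0,0.02,0,0,0,0,0.03,-0.03,0,0,0,0,0,0.025,-0.03,0,0,0,0,0,0.016,-0.022,0,0,0,0,0,0,0,-0.03,0,0,0,0,0,0,-0.025,0,0,0,0]'

```text
time_s: 41.55
ee_pos: [0.6218, -0.1594, 0.064]
orientation: [0.0, 0.187, 0.982, -0.001]
ft_force: [-0.1, 0.9, -0.3]
opening: -0.0004
gripper_force: 0.0
```

```bash
python3 -c "
from h import *
en(st()[0])"
```

```text
t 41.55 tcp [ 0.6218 -0.1594  0.064 ] yawY 68.44 z [-0.    -0.003 -1.   ] F [-0.08  0.86 -0.31] T [ 0.06 -0.   -0.02] op -0.0004 g 0.0 q [-0.12  0.67  0.54  1.47 -0.37  1.09  1.69]
e 0.1129 n -0.0037 Fe -0.38 Fn 0.77
```

send_rows --moves '[0,0,-0.012,0,0,0,0,0,0,-0.009,0,0,0,0,-0.0019,0.0007,0,0,0,0,0,-0.0019,0.0007,0,0,0,0,0,-0.0019,0.0007,0,0,0,0,0,-0.0019,0.0007,0,0,0,0,0,-0.0019,0.0007,0,0,0,0,0,0,0,0,0,0,0,0,0,0,0,0,0,0,0,0,0,0,0,0,0,0]'

```text
time_s: 42.55
ee_pos: [0.6123, -0.1534, 0.044]
orientation: [0.0, 0.186, 0.983, 0.0]
ft_force: [0.5, 0.2, 0.1]
opening: 0.0001
gripper_force: 0.0
```

```bash
python3 -c "
from h import *
en(st()[0])"
```

```text
t 42.55 tcp [ 0.6123 -0.1534  0.044 ] yawY 68.59 z [ 0. -0. -1.] F [0.5  0.2  0.05] T [ 0.02 -0.09  0.01] op 0.0001 g 0.0 q [-0.12  0.68  0.53  1.52 -0.38  1.04  1.7 ]
e 0.1018 n -0.0015 Fe 0.39 Fn 0.37
```

send_rows --moves '[-0.0009,0.0004,0,0,0,0,0,-0.0009,0.0003,0,0,0,0,0,-0.0009,0.0004,0,0,0,0,0,-0.0009,0.0003,0,0,0,0,0,-0.0009,0.0003,0,0,0,0,0,0,0,0,0,0,0,0,0,0,0,0,0,0,0,0,0,0,0,0,0,0,0,0,0,0,0,0,0,0,0,0,0,0,0,0]'

```text
time_s: 43.55
ee_pos: [0.6098, -0.1526, 0.0449]
orientation: [0.003, 0.186, 0.983, -0.0]
ft_force: [4.8, -2.1, 0.3]
opening: 0.0001
gripper_force: 2.6
```

```bash
python3 -c "
from h import *
en(st()[0])"
```

```text
t 43.55 tcp [ 0.6098 -0.1526  0.0449] yawY 68.59 z [ 0.005 -0.002 -1.   ] F [ 4.81 -2.08  0.31] T [-0.37 -1.05  0.  ] op 0.0001 g 2.6 q [-0.13  0.67  0.53  1.54 -0.37  1.03  1.7 ]
e 0.0992 n -0.0017 Fe 5.24 Fn -0.19
```

send_rows --moves '[-0.0004,0.0001,0,0,0,0,0,-0.0004,0.0002,0,0,0,0,0,0,0,0,0,0,0,0,0,0,0,0,0,0,0,0,0,0,0,0,0,0,0,0,0,0,0,0,0,0,0,0,0,0,0,0,0,0,0,0,0,0,0,0,0,0,0,0,0,0,0,0,0,0,0,0,0]'

```text
time_s: 44.55
ee_pos: [0.6098, -0.1526, 0.0453]
orientation: [0.003, 0.186, 0.983, -0.001]
ft_force: [5.6, -1.6, 0.8]
opening: -0.0002
gripper_force: 3.1
```

```bash
python3 -c "
from h import *
en(st()[0])"
```

```text
t 44.55 tcp [ 0.6098 -0.1526  0.0453] yawY 68.59 z [ 0.006 -0.003 -1.   ] F [ 5.58 -1.61  0.82] T [-0.45 -1.23 -0.  ] op -0.0002 g 3.1 q [-0.13  0.67  0.53  1.54 -0.37  1.03  1.7 ]
e 0.0992 n -0.0017 Fe 5.79 Fn 0.53
```

Butted and firm. Back off, clear the arm to the left-front, and check numerically.

send_rows --moves '[0.007,-0.003,0,0,0,0,0,0.007,-0.003,0,0,0,0,0,0,0,0.03,0,0,0,0,0,0,0.04,0,0,0,0,0,0,0.04,0,0,0,0,0,0.02,0.02,0,0,0,0,-0.01,0.045,0,0,0,0,0,-0.01,0.045,0,0,0,0,0,-0.01,0.045,0,0,0,0,0,-0.01,0.045,0,0,0,0,0]'

```text
time_s: 45.55
ee_pos: [0.5795, 0.0443, 0.1733]
orientation: [-0.001, 0.186, 0.983, -0.0]
ft_force: [0.2, 0.3, -0.2]
opening: -0.0002
gripper_force: 0.0
```

send_rows --moves '[-0.01,0.045,0,0,0,0,0,-0.01,0.045,0,0,0,0,0,-0.01,0.045,0,0,0,0,0,-0.01,0.045,0,0,0,0,0,-0.01,0.045,0,0,0,0,0,-0.01,0.045,0,0,0,0,0,-0.01,0.04,0,0,0,0,0,0,0.03,0,0,0,0,0,0,0,0,0,0,0,0,0,0,0,0,0,0,0]'

```text
time_s: 46.55
ee_pos: [0.5101, 0.3826, 0.1728]
orientation: [-0.001, 0.185, 0.983, -0.001]
ft_force: [0.1, -1.4, 0.1]
opening: -0.0004
gripper_force: 0.0
```

```bash
python3 - <<'E'
from h import *
st(); im=camera('top'); cv2.imwrite('pics/t9.png',im); hsv=cv2.cvtColor(im,cv2.COLOR_BGR2HSV)
m=cv2.inRange(hsv,(22,50,100),(35,200,255)); r=np.zeros_like(m); c=proj("top",[[.514,-.117,.066]])[0].astype(int)
cv2.circle(r,tuple(int(v) for v in c),42,255,-1); m&=r
L=[k for k in cv2.findContours(m,0,1)[0] if cv2.contourArea(k)>150]
for k in L:
    rr=cv2.minAreaRect(k); b=onz("top",cv2.boxPoints(rr),.066); print(rr,b[:,:2].round(4).tolist(),b.mean(0).round(4))
    w=onz("top",k.reshape(-1,2),.066)[:,:2]; d=w-w.mean(0); v=np.linalg.svd(d)[2][0]; print("angle",np.degrees(np.arctan(v[1]/v[0])))
# fence / head still in place vs t5
d=cv2.absdiff(cv2.imread('pics/t5.png'),im).max(2); cnt=cv2.findContours((d>40).astype(np.uint8)*255,0,1)[0]
print([cv2.boundingRect(k) for k in cnt if cv2.contourArea(k)>12])
E
```

```text
t 46.55 tcp [0.5101 0.3826 0.1728] yawY 68.68 z [-0.002 -0.003 -1.   ] F [ 0.08 -1.39  0.14] T [-0.05 -0.06 -0.03] op -0.0004 g 0.0 q [-0.96  0.56  0.47  1.35 -0.25  1.3   0.71]
((354.2930908203125, 254.01722717285156), (9.47046184539795, 65.55045318603516), 21.801406860351562) [[0.4358, -0.0698], [0.6035, -0.135], [0.5941, -0.1591], [0.4268, -0.0935]] [ 0.515  -0.1143  0.066 ]
angle -21.505712638496874
[(321, 471, 5, 9), (329, 463, 16, 17), (297, 463, 7, 9), (185, 460, 13, 8), (336, 454, 8, 15), (305, 444, 16, 26), (227, 435, 11, 25), (232, 432, 39, 46), (252, 426, 32, 13), (338, 223, 33, 64), (69, 189, 247, 291)]
```

```bash
python3 -c "
from plant import workorder
print(workorder.finish_job())"
```

```text
the job is handed in; nothing more can be done
None
```

The job is handed in at 46.6 s of the 72 s allowed: the gauge is locked at the leg's splay (about -21.4° in world axes) and back on its end stop, and the blank is on edge, flush on the fence and against the stop block. The last pushes read about 5.8 N each, and a final camera measurement put the blank within about 1 mm of its expected seat and 0.2° of the fence's angle; the verdict was not returned.

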